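Free the board carrier of a welding inverter and hold it at the service line

ROBOT

A 7-joint arm with a two-finger parallel gripper is mounted at the origin on the work surface. World frame = base frame: x ahead of the robot, y to its left, z up, the work surface at z = 0. Lengths are in m, angles in rad, forces in N, time in s.
With the tool pointing down it reaches from about 0.35 to 0.9 m from the base axis. Payload 7.2 kg.
Tool frame: the origin (TCP) lies at the very end of the fingers, on their centre line; the grasp point (between the pads) lies 19 mm behind it (r.pinch_z is the distance from the TCP to the grasp point, in m); z points along the fingers, x is the direction in which the jaws open and shut, and the axes are right-handed (so a half turn about z gives the same grasp; the last joint's range is limited). The gripper opens to 85 mm and grips with 20 to 120 N. Pads are 22 mm wide; open, the fingers measure 114 mm over their backs; the gripper's body (76 mm by 85 mm) begins 54 mm behind the grasp point. The pads swing forward as they close: fully open they stand 13 mm farther back than shut.
Start: joints at [1.054, 0.411, -0.013, 1.596, 0.006, 1.134, -0.082], TCP at [0.271, -0.563, 0.231] pointing down, gripper open.
Joint ranges: [-2.95, 2.95], [-0.29, 1.99], [-1.47, 1.44], [0.14, 2.54], [-1.03, 4.17], [0.13, 1.85], [-2.86, 2.86]. Speed limits (rad/s): [2.39, 2.39, 3.01, 3.01, 3.14, 3.14, 3.14].

INTERFACE

Orientations are given as [roll, pitch, yaw] about the fixed x, y, z axes, in that order (R = Rz(yaw) Ry(pitch) Rx(roll)).
In Python, from rig import r gives the robot as it stands.
- The arm moves only by the tool move_arm, never from a script. Its argument "rows" is a list of rows, each an object of numbers: "tx", "ty", "tz": the shift along the world's x, y, z in units of 0.04 m (1.0 is 0.04 m); "ax", "ay", "az": the turn, a rotation vector about the world's x, y, z in units of 30 degrees (1.0 is 30 degrees); "fingers": the finger opening in mm, from 0 to 85.4. In form: [{"tx": .., "ty": .., "tz": .., "ax": .., "ay": .., "az": .., "fingers": ..}, ...]. A call has 1 to 5 rows; each row shifts and turns the commanded pose from where the row before left it; what a row does not reach is not made up. A row lasts 1/12 s, in which the tool goes at most 41.7 mm and 7.16 degrees, less where a joint would pass 70% of its speed; a pose out of reach is approached as far as the arm can. A call with a number of a shift or a turn outside -1 to 1 is refused whole. A call with a gripper value outside its range is refused whole. The fingers move at their own pace and stop on an object; "grip_force" is the grip in N (left out, the last holds). Time passes only in rows, so rows that do not move let the fingers close. It gives the time, the measured TCP pose, the force and the opening at its end, in the units of the state.
- r.sense(): the state, without advancing time (a new reading comes with each control period).
- r.capture(name): name is "side" or "top" or "wrist"; returns the picture (480x640x3 uint8, red, green, blue); there is no depth.
- r.get_calibration(name): a dict with "camera_matrix" (3x3 intrinsics, pixels), "view" (4x4, takes a point from world to camera coordinates). Camera axes: x right, y down, z forward; pixel columns grow to the right and rows downward; lengths in m; the calibration is good to about 2 mm. The wrist camera is an equidistant fisheye: a pixel r from the principal point sees the ray r / f radians off the axis. A picture is of the moment at which its call begins: read the wrist's pose just before it. get_calibration takes no time and is no camera call; for the wrist camera it gives the pose at the moment of the call.
- r.job_done(): hands the job in, once; it reports no verdict.
The state is a dict: "clock": time; "joint_positions": joint angles; "qd": joint speeds; "tau": joint torques, N m; "tool_pos": TCP position; "ee_rot": TCP orientation; "force": force on the tool from outside, world axes, zero at the start; "moment": the same for the moment, N m; "gripper_width": opening from 0.0 (shut) to 1.0 (fully open).
Only numpy, scipy, OpenCV 4.12 (cv2) and the standard library are available. Lean on these libraries where they do the work, as an engineer would, in place of code of your own. Each camera call takes 0.05 s, during which the arm holds its last target.

TASK

The welding inverter on the bench has its cover off and the nut over its copper-wound choke is already undone: slide the choke up off its stud and set it down flat in the round steel parts dish without dropping it. That frees the hinged board carrier; lift the carrier until it lines up with the yellow service line painted on the plate beside it, and finish holding it there in the gripper so that a colleague can look underneath. Leave the other things on the bench where they are.

Things in the scene. Friction and masses are not known exactly. Their poses are not given: they have to be found in the camera images.
- chassis: fixed open chassis of a welding inverter, 220 (x) by 410 (y) mm. Origin on the bench, x and y level along its sides, z up. Green end panels 170 mm high at y = -212 mm (front, dial) and +192 mm (rear, fan). Grey partition along x = -67 mm: 103 mm high for y below -97 mm, 235 mm from there to y = +91 mm, then 170 mm. Parts between hinge and fan are at most 78 mm high, the fan 155 mm
- stud_tip (a point): top end of the fixed upright brass stud (12 mm thick) that carries the choke, 146 mm above the bench; the choke sits on a red seat 92.5 mm above the bench, so 54 mm of stud passes through and above it
- choke: loose copper-wound ring with two black bars, 60 mm outside diameter, 20 mm bore, 40 mm high, about 0.4 kg. Origin at the centre of its underside, z along its axis. It starts on the stud and covers 14 mm of the carrier's free edge, so that the carrier cannot open
- carrier: hinged steel tray 138 mm wide, 3 mm thick, green circuit board on top, about 0.42 kg. Origin on the hinge line, level along the chassis x axis, 90 mm above the bench at chassis x = 0, y = 70 mm. It reaches 140 mm along its own -y to its free edge; own z normal to it, up when shut. Starts shut (level), lifts about its own -x axis up to 80 degrees, falls shut when let go
- carrier_handle (a point): middle of the round black bar handle on top of the carrier: bar 10 mm thick, 90 mm long along the hinge direction; at x = 10, y = -85, z = 39.5 mm in the carrier's frame, with about 33 mm clear between bar and tray. The hinge is free, the bar can turn between the fingers
- line: yellow painted line, 6 mm wide, on the partition's +x face beside the carrier. Origin on the hinge line (same point as the carrier's); the line runs 35 to 150 mm from the hinge along this body's own -y. Its slope varies between about 40 and 63 degrees above level. The carrier stands at the line when its own y is parallel to the line's own y
- dish: fixed round magnetic parts dish of bright steel, 168 mm across the rim, 144 mm across its flat floor, 30 mm high, floor 4 mm thick. Origin at the centre of its underside
- tube_coupon: bystander: dark square steel tube 110 x 40 x 40 mm with a weld bead on top, lying; origin at the centre of its underside
- clamp_disc: bystander: red disc 44 mm across, 4 mm thick with a brass nut on it; origin at the centre of its underside
- screwdriver: bystander: screwdriver lying on the bench along its x; origin under its middle
There are look-alikes about, which are no part of the job. There is more than one size of the choke; the one meant has the size given above.

How it is judged:
By the outcome, as a careful person would: the job done as asked, in the order asked, and still so for the second after the job is handed in, while the arm keeps its last pose, push and grip.
It also fails if it takes over 58 s, if anything falls off the work surface, if the arm or the gripper's body presses on something with over 40 N, if the wrist force passes 120 N, or if a joint passes its speed limit or range.

## Working session

There is one attempt and no reset: what is moved stays moved. The work goes in short steps, Python scripts to look and compute and a tool call to move; the robot and the scene stay as the last step left them, time stands still between calls to the robot, and variables do not carry over. Pictures are saved under pics/ and viewed, and the job is handed in when it is done.

Besides the shell and the picture viewer there is one more tool, called after "Request:" as a command line: name --argument value ..., lists and objects as JSON in quotes. move_arm: Moves the arm, as the interface text tells. Its arguments: {"type":"object","properties":{"rows":{"type":"array"},"grip_force":{"type":"number"}},"required":["rows"]}

```bash
ls; mkdir -p pics
cat > h.py <<'E'
from rig import r
import numpy as np, cv2
def snap(n,f):
    im=r.capture(n); cv2.imwrite(f'pics/{f}.png',im[:,:,::-1]); np.save(f'pics/{f}.npy',im); return im
def cal(n):
    c=r.get_calibration(n); return np.array(c['camera_matrix']),np.array(c['view'])
def ray(n,u,v):
    K,V=cal(n); d=V[:3,:3].T@np.linalg.inv(K)@np.array([u,v,1.]); o=-V[:3,:3].T@V[:3,3]; return o,d
def atz(n,u,v,z):
    o,d=ray(n,u,v); return o+d*(z-o[2])/d[2]
def proj(n,p):
    K,V=cal(n); q=V[:3,:3]@np.asarray(p,float)+V[:3,3]; q=K@q; return q[:2]/q[2]
E
python3 - <<'E'
from h import *
print(r.sense())
for n in('side','top','wrist'):
    if n!='wrist': snap(n,n+'0')
    print(n,r.get_calibration(n))
E
```

```text
pics
{'clock': 0.0, 'joint_positions': array([ 1.05376683,  0.41194656, -0.01273369,  1.59705242,  0.00560712,
        1.13431331, -0.08223443]), 'qd': array([-0.00217399, -0.00015233,  0.0013617 ,  0.00137009, -0.00142132,
       -0.00057753,  0.00011957]), 'tau': array([ 1.77151619e-04, -6.00614405e+01,  6.81476444e-01, -2.99402422e+01,
        1.37047574e-02,  1.04994111e-02, -2.03321042e-05]), 'tool_pos': array([ 0.27094518, -0.56265337,  0.23042047]), 'ee_rot': array([ 3.14147523e+00,  1.67982887e-03, -1.12195380e+00]), 'force': array([-1.30735686,  0.18996147, -0.00169887]), 'moment': array([-0.02947961, -0.01578143,  0.01054196]), 'gripper_width': 1.0017461425408698}
side {'camera_matrix': array([[580.85896376,   0.        , 320.35515165],
       [  0.        , 580.85896376, 244.21734299],
       [  0.        ,   0.        ,   1.        ]]), 'view': array([[-0.8513797 , -0.52453295, -0.00421782,  0.51971975],
       [-0.25043806,  0.41352985, -0.87537069,  0.25365858],
       [ 0.46090497, -0.74421653, -0.48343394,  1.02516238],
       [ 0.        ,  0.        ,  0.        ,  
[... 178 characters left out ...]
.        ]]), 'view': array([[ 0.05438006, -0.99851191,  0.00409603, -0.03592645],
       [-0.97667722, -0.05404334, -0.20780019,  0.63081115],
       [ 0.20771233,  0.00729968, -0.97816272,  1.19290878],
       [ 0.        ,  0.        ,  0.        ,  1.        ]])}
wrist {'camera_matrix': array([[371.64829954,   0.        , 323.0794513 ],
       [  0.        , 371.64829954, 240.150677  ],
       [  0.        ,   0.        ,   1.        ]]), 'view': array([[ 0.434905  , -0.90047472, -0.00171122, -0.62347469],
       [-0.86715821, -0.41932466,  0.26870704, -0.03493168],
       [-0.24268145, -0.11537814, -0.96322043,  0.37914311],
       [ 0.        ,  0.        ,  0.        ,  1.        ]])}
```

View pics/side0.png

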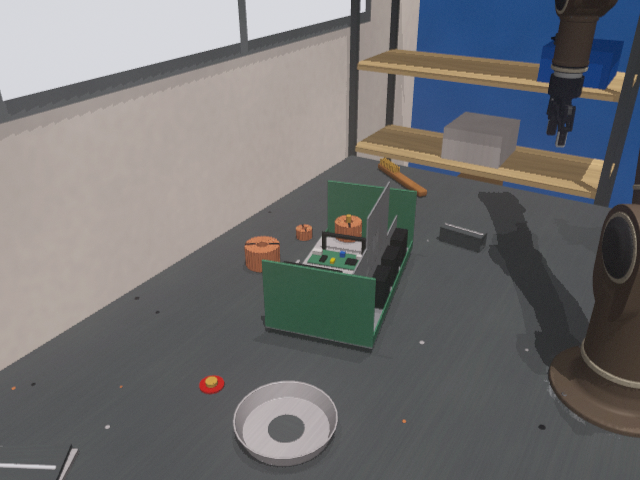

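View pics/top0.png

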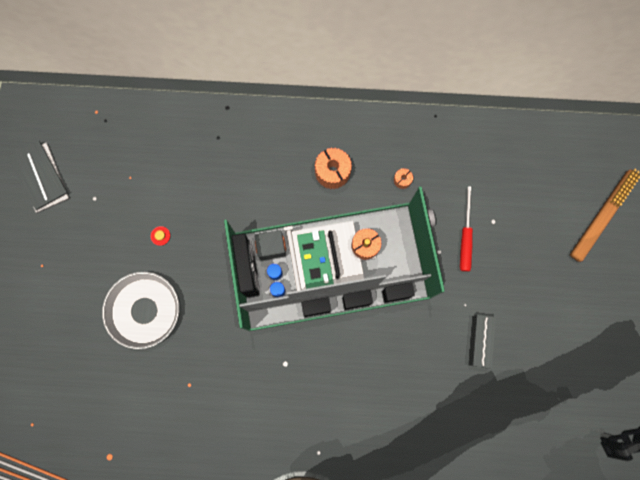

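Run:
```python
import cv2
a=cv2.imread('pics/top0.png')[175:345,215:455]; cv2.imwrite('pics/topc.png',cv2.resize(a,None,fx=3.3,fy=3.3,interpolation=3))
a=cv2.imread('pics/side0.png')[170:350,230:430]; cv2.imwrite('pics/sidec.png',cv2.resize(a,None,fx=3.3,fy=3.3,interpolation=3))
```

```text
(no output)
```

View pics/topc.png

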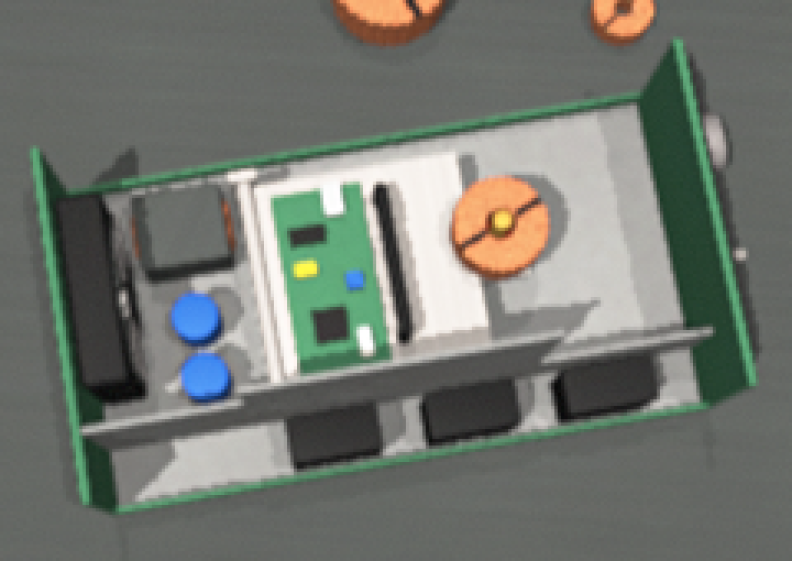

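View pics/sidec.png

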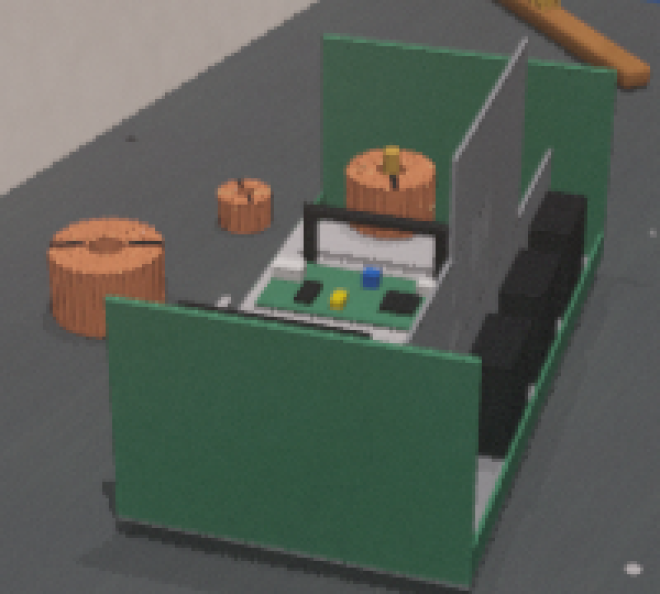

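Run:
```python
from h import *
for uv in[(421.1,187.1),(443.8,291.7),(225.6,220.5),(240.2,328)]:
    print(uv,atz('top',*uv,.17).round(4))
s=atz('top',367.1,241.1,.146);print('stud',s,proj('side',s))
A=np.array([atz('top',*u,.17)[:2] for u in[(421.1,187.1),(443.8,291.7),(225.6,220.5),(240.2,328)]])
M=np.array([[.11,-.212],[-.11,-.212],[.11,.192],[-.11,.192]])
ca,cm=A.mean(0),M.mean(0);a=A-ca;m=M-cm
th=np.arctan2((m[:,0]*a[:,1]-m[:,1]*a[:,0]).sum(),(m*a).sum());R=np.array([[np.cos(th),-np.sin(th)],[np.sin(th),np.cos(th)]])
t=ca-R@cm;print('th',np.degrees(th),t);print((A-t)@R)
print('stud in chassis',(s[:2]-t)@R)
# side triangulate check of corners: side panel rear top (106,298),(479,358); 
for p in [(.11,.192,.17),(-.11,.192,.17),(.11,-.212,.17),(-.11,-.212,.17)]:
    w=np.r_[R@np.array(p[:2])+t,p[2]];print(((proj('side',w)-[230,170])*3.3).round())
for p in [(.01,-.015,.1295)]:
    w=np.r_[R@np.array(p[:2])+t,p[2]];print('handle',w,((proj('side',w)-[230,170])*3.3).round(),((proj('top',w)-[215,175])*3.3).round())
im=cv2.imread('pics/top0.png')
# dish rim: bright ellipse
print('dish',atz('top',141,310.5,.03))
print('dish floor?',atz('top',144,311,.004))
for z in [0,.03]: print(atz('side',286,422 if z else 428,z))
```

```text
(421.1, 187.1) [ 0.7159 -0.2054  0.17  ]
(443.8, 291.7) [ 0.5034 -0.2539  0.17  ]
(225.6, 220.5) [0.6235 0.189  0.17  ]
(240.2, 328) [0.4109 0.1416 0.17  ]
stud [ 0.60166461 -0.10066527  0.146     ] [346.87375397 214.67970151]
th 13.071100888134525 [ 0.56116289 -0.02243004]
[[ 0.10934898 -0.21317528]
 [-0.10861382 -0.21242197]
 [ 0.1085405   0.19182525]
 [-0.10927567  0.193772  ]]
stud in chassis [ 0.02175865 -0.08536804]
[101. 292.]
[477. 356.]
[320.  31.]
[614.  68.]
handle [ 0.57429619 -0.03477979  0.1295    ] [372. 218.] [393. 260.]
dish [0.44193745 0.38152822 0.03      ]
dish floor? [0.44266494 0.38271461 0.004     ]
[0.44261203 0.37918974 0.        ]
[0.43265756 0.39188757 0.03      ]
```

Candidates in the top view: the choke on the stud (367,243), a large loose ring (333,168) and a small loose ring (404,177). I choose the one on the stud: it has the brass tip through it and overlaps the carrier's edge, as the close crop shows. I'll move above it.

Request:
move_arm --rows '[{"tx":0.55,"ty":0.77,"tz":0.2,"az":0.172},{"tx":0.55,"ty":0.77,"tz":0.2,"az":0.172},{"tx":0.55,"ty":0.77,"tz":0.2,"az":0.172},{"tx":0.55,"ty":0.77,"tz":0.2,"az":0.172},{"tx":0.55,"ty":0.77,"tz":0.2,"az":0.172}]'

```text
$.rows[0]: bad value
```

Request:
move_arm --rows '[{"tx":0.55,"ty":0.77,"tz":0.2,"az":0.172},{"tx":0.55,"ty":0.77,"tz":0.2,"az":0.172},{"tx":0.55,"ty":0.77,"tz":0.2,"az":0.172},{"tx":0.55,"ty":0.77,"tz":0.2,"az":0.172},{"tx":0.55,"ty":0.77,"tz":0.2,"az":0.172}]'

```text
$.rows[0]: bad value
```

Request:
move_arm --rows '[{"tx":0.55,"ty":0.77,"az":0.172},{"tx":0.55,"ty":0.77,"az":0.172},{"tx":0.55,"ty":0.77,"az":0.172},{"tx":0.55,"ty":0.77,"az":0.172},{"tx":0.3,"ty":0.4,"az":0.172}]'

```text
$.rows[0]: bad value
```

Request:
move_arm --rows '[{"tx":0.55,"ty":0.77,"tz":0.2,"ax":0,"ay":0,"az":0.172,"fingers":85},{"tx":0.55,"ty":0.77,"tz":0.2,"ax":0,"ay":0,"az":0.172,"fingers":85},{"tx":0.55,"ty":0.77,"tz":0.2,"ax":0,"ay":0,"az":0.172,"fingers":85},{"tx":0.55,"ty":0.77,"tz":0.2,"ax":0,"ay":0,"az":0.172,"fingers":85},{"tx":0.55,"ty":0.77,"tz":0.2,"ax":0,"ay":0,"az":0.172,"fingers":85}]' --grip_force 60

```text
clock: 0.52
tool_pos: [0.3817, -0.4074, 0.2714]
ee_rot: [3.142, 0.001, -0.667]
force: [1.6, -1.3, 0.4]
gripper_width: 0.997
```

Request:
move_arm --rows '[{"tx":0.55,"ty":0.77,"tz":0.1,"ax":0,"ay":0,"az":0.172,"fingers":85},{"tx":0.55,"ty":0.77,"tz":0.1,"ax":0,"ay":0,"az":0.172,"fingers":85},{"tx":0.55,"ty":0.77,"tz":0.1,"ax":0,"ay":0,"az":0.172,"fingers":85},{"tx":0.55,"ty":0.77,"tz":0.1,"ax":0,"ay":0,"az":0.172,"fingers":85},{"tx":0.55,"ty":0.77,"tz":0.1,"ax":0,"ay":0,"az":0.172,"fingers":85}]'

```text
clock: 0.93
tool_pos: [0.4917, -0.2535, 0.2913]
ee_rot: [3.141, 0.0, -0.217]
force: [1.4, -1.1, 0.3]
gripper_width: 0.995
```

Request:
move_arm --rows '[{"tx":0.55,"ty":0.77,"tz":0,"ax":0,"ay":0,"az":0.172,"fingers":85},{"tx":0.55,"ty":0.77,"tz":0,"ax":0,"ay":0,"az":0.172,"fingers":85},{"tx":0.55,"ty":0.77,"tz":0,"ax":0,"ay":0,"az":0.172,"fingers":85},{"tx":0.55,"ty":0.77,"tz":0,"ax":0,"ay":0,"az":0.172,"fingers":85},{"tx":0,"ty":0,"tz":0,"ax":0,"ay":0,"az":0.17,"fingers":85}]'

```text
clock: 1.35
tool_pos: [0.5824, -0.1228, 0.291]
ee_rot: [-3.137, -0.003, 0.242]
force: [0.1, 1.6, -0.3]
gripper_width: 0.993
```

Run:
```python
from h import *
s=r.sense();print(s['tool_pos'],s['ee_rot'],s['joint_positions'])
c=r.get_calibration('wrist');im=snap('wrist','w1');np.save('pics/w1V.npy',c['view'])
print(np.linalg.inv(c['view']))
```

```text
[ 0.58237597 -0.12280327  0.29097654] [-3.13701395e+00 -2.70925121e-03  2.42265905e-01] [ 0.49012337  0.3595031  -0.48289721  1.56607522  0.16719027  1.25696386
  0.22431921]
[[ 0.97053131  0.23165751  0.06636091  0.56629619]
 [ 0.24095761 -0.93624974 -0.25568702 -0.05640891]
 [ 0.00289857  0.26414242 -0.96447933  0.43427987]
 [ 0.          0.          0.          1.        ]]
```

View pics/w1.png

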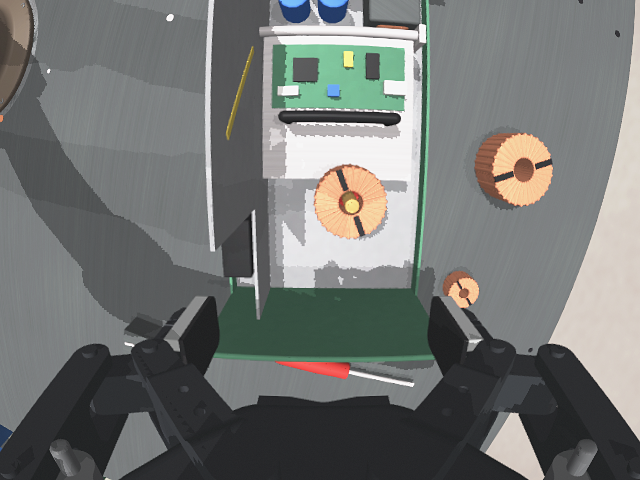

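```bash
cat >> h.py <<'E'
TH=np.radians(13.07); CR=np.array([[np.cos(TH),-np.sin(TH)],[np.sin(TH),np.cos(TH)]]); CT=np.array([.56116,-.02243])
def w2c(p): return np.r_[CR.T@(np.asarray(p)[:2]-CT),p[2]]
def c2w(p): return np.r_[CR@np.asarray(p)[:2]+CT,p[2]]
def wray(V,u,v):
    K=np.array([[371.648,323.079],[0,240.151]]);x=(u-323.079)/371.648;y=(v-240.151)/371.648
    t=np.hypot(x,y);d=np.array([np.sin(t)*x/t,np.sin(t)*y/t,np.cos(t)]);C=np.linalg.inv(V)
    return C[:3,3],C[:3,:3]@d
def wproj(V,p):
    q=V[:3,:3]@np.asarray(p)+V[:3,3];t=np.arctan2(np.hypot(q[0],q[1]),q[2]);n=q[:2]/np.hypot(*q[:2])
    return np.array([323.079,240.151])+371.648*t*n
E
python3 - <<'E'
from h import *
im=np.load('pics/w1.npy').astype(int);V=np.load('pics/w1V.npy')
m=(im[...,0]>110)&(im[...,1]>90)&(im[...,2]<80);m[:30]=0;m[150:]=0;m[:,:215]=0;m[:,262:]=0
vs,us=np.nonzero(m);print(len(us))
o,_=wray(V,300,300)
def on(u,v,X):
    o,d=wray(V,u,v);oc=w2c(o);dc=w2c(o+d)-oc;s=(X-oc[0])/dc[0];return oc+s*dc
for X in(-.0675,-.066,-.064):
    P=np.array([on(u,v,X) for u,v in zip(us,vs)])[:,1:]
    c=P.mean(0);_,_,vt=np.linalg.svd(P-c);d=vt[0];
    if d[1]<0:d=-d
    h=np.array([.07,.09]);q=(P-h)@d
    a=np.degrees(np.arctan2(d[1],-d[0]));n=np.array([-d[1],d[0]])
    cc=c-h; print(X,'slope',a,'slope via hinge',np.degrees(np.arctan2(cc[1],-cc[0])),'offset',(c-h)@n,'ext',q.min(),q.max())
def atzw(u,v,z):
    o,d=wray(V,u,v);return o+d*(z-o[2])/d[2]
s=atzw(351.5,206,.146);print('stud',s,w2c(s))
print('handle proj',wproj(V,c2w([.01,-.015,.1295])),'ends',wproj(V,c2w([-.035,-.015,.1295])),wproj(V,c2w([.055,-.015,.1295])))
print(wproj(V,[.6017,-.1007,.146]))
E
python3 - <<'E'
import cv2
a=cv2.imread('pics/w1.png')[20:260,200:440];cv2.imwrite('pics/w1c.png',cv2.resize(a,None,fx=2.5,fy=2.5,interpolation=3))
E
```

```text
359
-0.0675 slope 47.105804962700226 slope via hinge 40.29670425137921 offset 0.010057066327118034 ext 0.01144442953622561 0.13792886873497345
-0.066 slope 47.10580496270022 slope via hinge 43.17396420415328 offset 0.00616914367958315 ext 0.018658586128957856 0.14221600753035202
-0.064 slope 47.105804962700226 slope via hinge 46.52464193892081 offset 0.0009852468162034314 ext 0.028277461585934183 0.1479321925908569
stud [ 0.60115491 -0.10035956  0.146     ] [ 0.02133573 -0.08495526  0.146     ]
handle proj [338.05248321 117.65405847] ends [282.43980752 117.22772883] [392.96266028 119.83925288]
[352.05526766 206.57807924]
```

View pics/w1c.png

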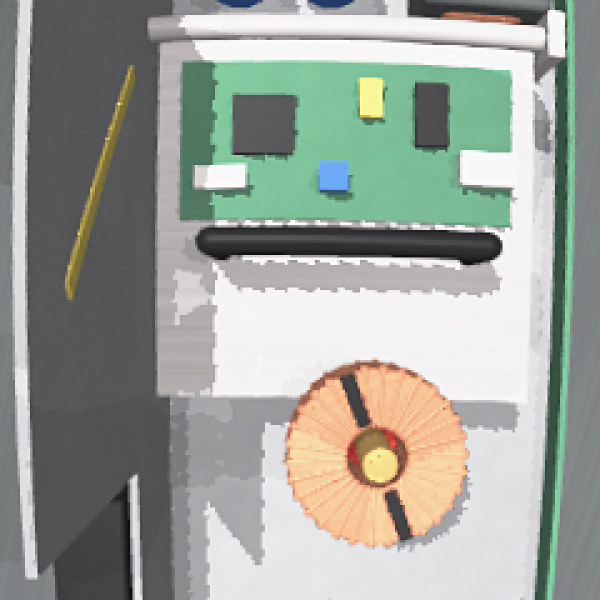

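Run:
```python
from h import *
V=np.load('pics/w1V.npy')
o,d=wray(V,350.8,201.6);print(o+d*(.1325-o[2])/d[2])
s=r.sense();print(s['tool_pos'],s['ee_rot'])
```

```text
[ 0.60128354 -0.09899678  0.1325    ]
[ 0.5807632  -0.12662298  0.29070078] [-3.13894754e+00 -5.32281594e-04  2.45960937e-01]
```

Request:
move_arm --rows '[{"tx":0.26,"ty":0.34,"tz":-0.4,"ax":0,"ay":0,"az":-0.034,"fingers":85},{"tx":0.25,"ty":0.34,"tz":-0.6,"ax":0,"ay":0,"az":0,"fingers":85},{"tx":0,"ty":0,"tz":-0.8,"ax":0,"ay":0,"az":0,"fingers":85},{"tx":0,"ty":0,"tz":-0.8,"ax":0,"ay":0,"az":0,"fingers":85},{"tx":0,"ty":0,"tz":-0.7,"ax":0,"ay":0,"az":0,"fingers":85}]'

```text
clock: 1.82
tool_pos: [0.5985, -0.1056, 0.1571]
ee_rot: [3.141, 0.002, 0.207]
force: [0.7, -1.0, -0.1]
gripper_width: 0.995
```

Request:
move_arm --rows '[{"tx":0,"ty":0,"tz":0,"ax":0,"ay":0,"az":0,"fingers":85},{"tx":0,"ty":0,"tz":0,"ax":0,"ay":0,"az":0,"fingers":85}]'

```text
clock: 1.98
tool_pos: [0.5983, -0.1055, 0.1582]
ee_rot: [-3.141, 0.003, 0.208]
force: [1.4, -0.6, 0.9]
gripper_width: 0.995
```

Run:
```python
from h import *
s=r.sense();print(s['tool_pos'],s['ee_rot'],s['force'])
snap('wrist','w2');snap('side','s2')
a=cv2.imread('pics/s2.png')[170:350,230:430];cv2.imwrite('pics/s2c.png',cv2.resize(a,None,fx=3,fy=3,interpolation=3))
```

```text
[ 0.59834118 -0.10550161  0.15822858] [-3.14058942  0.00343069  0.20792504] [ 1.3996476  -0.62842042  0.8645624 ]
```

View pics/w2.png

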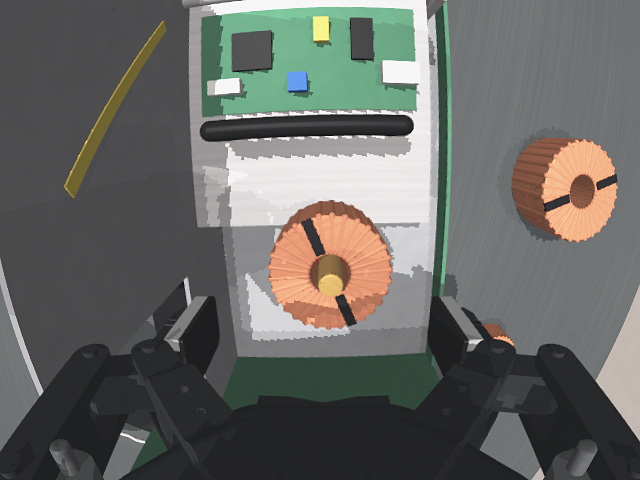

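View pics/s2c.png

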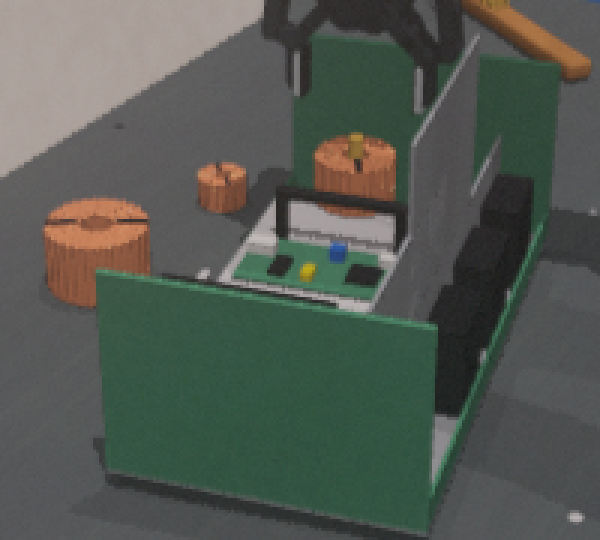

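Request:
move_arm --rows '[{"tx":0.075,"ty":0.15,"tz":0,"ax":0,"ay":0,"az":0.038,"fingers":85},{"tx":0,"ty":0,"tz":-0.4,"ax":0,"ay":0,"az":0,"fingers":85},{"tx":0,"ty":0,"tz":-0.5,"ax":0,"ay":0,"az":0,"fingers":85},{"tx":0,"ty":0,"tz":-0.5,"ax":0,"ay":0,"az":0,"fingers":85},{"tx":0,"ty":0,"tz":-0.35,"ax":0,"ay":0,"az":0,"fingers":85}]'

```text
clock: 2.5
tool_pos: [0.6034, -0.0984, 0.0898]
ee_rot: [3.141, -0.002, 0.231]
force: [-0.1, 0.1, 0.3]
gripper_width: 0.993
```

Request:
move_arm --rows '[{"tx":0,"ty":0,"tz":0,"ax":0,"ay":0,"az":0,"fingers":85},{"tx":0,"ty":0,"tz":0,"ax":0,"ay":0,"az":0,"fingers":85}]'

```text
clock: 2.67
tool_pos: [0.6032, -0.0984, 0.0903]
ee_rot: [3.141, -0.001, 0.231]
force: [0.1, -0.7, 0.7]
gripper_width: 0.997
```

Run:
```python
from h import *
s=r.sense();print(s['tool_pos'],s['ee_rot'],s['force'])
snap('wrist','w3')
```

```text
[ 0.60321512 -0.09837677  0.0903313 ] [ 3.14141002e+00 -9.02294815e-04  2.30551942e-01] [ 0.11935398 -0.66283339  0.72253673]
```

View pics/w3.png

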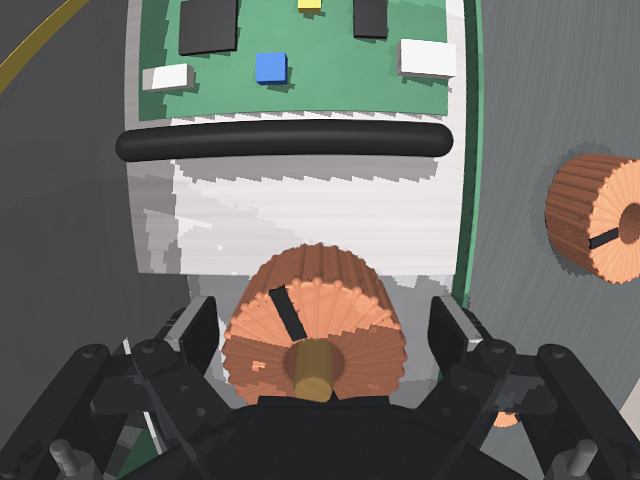

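Request:
move_arm --rows '[{"tx":-0.04,"ty":0,"tz":0,"ax":0,"ay":0,"az":0,"fingers":70},{"tx":0,"ty":0,"tz":0,"ax":0,"ay":0,"az":0,"fingers":60},{"tx":0,"ty":0,"tz":0,"ax":0,"ay":0,"az":0,"fingers":45},{"tx":0,"ty":0,"tz":0,"ax":0,"ay":0,"az":0,"fingers":45},{"tx":0,"ty":0,"tz":0,"ax":0,"ay":0,"az":0,"fingers":45}]' --grip_force 50

```text
clock: 3.13
tool_pos: [0.6015, -0.0989, 0.091]
ee_rot: [3.141, -0.001, 0.23]
force: [-1.7, 0.8, 7.1]
gripper_width: 0.682
```

Request:
move_arm --rows '[{"tx":0,"ty":0,"tz":0,"ax":0,"ay":0,"az":0,"fingers":45},{"tx":0,"ty":0,"tz":0,"ax":0,"ay":0,"az":0,"fingers":45},{"tx":0,"ty":0,"tz":0,"ax":0,"ay":0,"az":0,"fingers":45}]'

```text
clock: 3.38
tool_pos: [0.6015, -0.0988, 0.091]
ee_rot: [3.141, -0.001, 0.23]
force: [-2.3, 0.4, 6.8]
gripper_width: 0.683
```

Request:
move_arm --rows '[{"tx":0,"ty":0,"tz":0.15,"ax":0,"ay":0,"az":0,"fingers":45},{"tx":0,"ty":0,"tz":0.25,"ax":0,"ay":0,"az":0,"fingers":45},{"tx":0,"ty":0,"tz":0.3,"ax":0,"ay":0,"az":0,"fingers":45},{"tx":0,"ty":0,"tz":0.3,"ax":0,"ay":0,"az":0,"fingers":45}]'

```text
clock: 3.72
tool_pos: [0.6009, -0.0987, 0.1305]
ee_rot: [-3.141, 0.0, 0.23]
force: [0.6, -0.1, -4.0]
gripper_width: 0.678
```

Run:
```python
from h import *
s=r.sense();print(s['tool_pos'],s['ee_rot'],s['force'])
a=snap('wrist','w4')
```

```text
[ 0.60090468 -0.09867316  0.13047207] [-3.14139307e+00  5.84804765e-05  2.29974444e-01] [ 0.60293136 -0.05743753 -3.96489253]
```

View pics/w4.png

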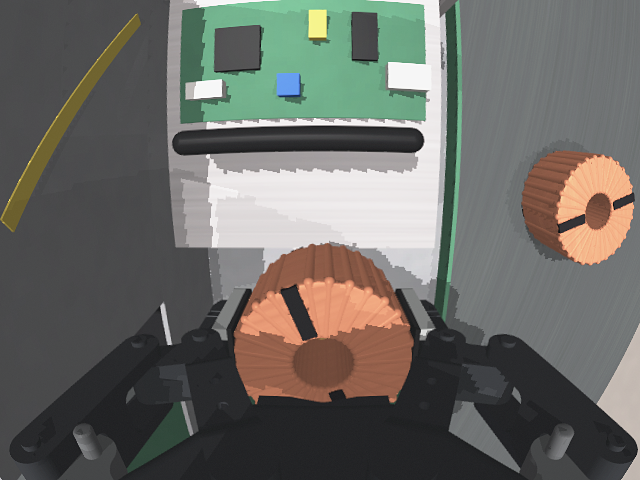

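Request:
move_arm --rows '[{"tx":0,"ty":0,"tz":0.5,"ax":0,"ay":0,"az":0,"fingers":45},{"tx":0,"ty":0,"tz":0.8,"ax":0,"ay":0,"az":0,"fingers":45},{"tx":0,"ty":0,"tz":0.9,"ax":0,"ay":0,"az":0,"fingers":45},{"tx":0,"ty":0.1,"tz":0.9,"ax":0,"ay":0,"az":0,"fingers":45},{"tx":-0.1,"ty":0.3,"tz":0.9,"ax":0,"ay":0,"az":0,"fingers":45}]'

```text
clock: 4.18
tool_pos: [0.5969, -0.0847, 0.2913]
ee_rot: [3.14, -0.0, 0.227]
force: [0.6, -0.4, -3.9]
gripper_width: 0.683
```

Request:
move_arm --rows '[{"tx":-0.2,"ty":0.6,"tz":0,"ax":0,"ay":0,"az":0,"fingers":45},{"tx":-0.25,"ty":0.75,"tz":0,"ax":0,"ay":0,"az":0,"fingers":45},{"tx":-0.25,"ty":0.75,"tz":0,"ax":0,"ay":0,"az":0,"fingers":45},{"tx":-0.25,"ty":0.75,"tz":0,"ax":0,"ay":0,"az":0,"fingers":45},{"tx":-0.25,"ty":0.75,"tz":0,"ax":0,"ay":0,"az":0,"fingers":45}]'

```text
clock: 4.6
tool_pos: [0.5482, 0.0627, 0.2901]
ee_rot: [3.141, -0.001, 0.23]
force: [1.2, 0.3, -4.3]
gripper_width: 0.683
```

Request:
move_arm --rows '[{"tx":-0.25,"ty":0.75,"tz":0,"ax":0,"ay":0,"az":0,"fingers":45},{"tx":-0.25,"ty":0.75,"tz":0,"ax":0,"ay":0,"az":0,"fingers":45},{"tx":-0.25,"ty":0.75,"tz":0,"ax":0,"ay":0,"az":0,"fingers":45},{"tx":-0.25,"ty":0.75,"tz":0,"ax":0,"ay":0,"az":0,"fingers":45},{"tx":-0.25,"ty":0.75,"tz":0,"ax":0,"ay":0,"az":0,"fingers":45}]'

```text
clock: 5.02
tool_pos: [0.4982, 0.2126, 0.2901]
ee_rot: [3.141, -0.001, 0.23]
force: [0.0, -0.3, -4.5]
gripper_width: 0.681
```

Request:
move_arm --rows '[{"tx":-0.25,"ty":0.75,"tz":-0.2,"ax":0,"ay":0,"az":0,"fingers":45},{"tx":-0.25,"ty":0.75,"tz":-0.4,"ax":0,"ay":0,"az":0,"fingers":45},{"tx":-0.25,"ty":0.75,"tz":-0.4,"ax":0,"ay":0,"az":0,"fingers":45},{"tx":-0.25,"ty":0.75,"tz":-0.4,"ax":0,"ay":0,"az":0,"fingers":45},{"tx":-0.25,"ty":0.75,"tz":-0.6,"ax":0,"ay":0,"az":0,"fingers":45}]'

```text
clock: 5.43
tool_pos: [0.4491, 0.3633, 0.2107]
ee_rot: [-3.14, -0.004, 0.23]
force: [1.3, -0.3, -3.8]
gripper_width: 0.682
```

Request:
move_arm --rows '[{"tx":-0.18,"ty":0.5,"tz":-0.6,"ax":0,"ay":0,"az":0,"fingers":45},{"tx":0,"ty":0,"tz":-0.7,"ax":0,"ay":0,"az":0,"fingers":45},{"tx":0,"ty":0,"tz":-0.8,"ax":0,"ay":0,"az":0,"fingers":45},{"tx":0,"ty":0,"tz":-0.7,"ax":0,"ay":0,"az":0,"fingers":45},{"tx":0,"ty":0,"tz":0,"ax":0,"ay":0,"az":0,"fingers":45}]'

```text
clock: 5.85
tool_pos: [0.4395, 0.3786, 0.0924]
ee_rot: [3.137, 0.007, 0.23]
force: [-1.0, -1.2, -4.4]
gripper_width: 0.683
```

Run:
```python
from h import *
s=r.sense();print(s['tool_pos'],s['ee_rot'],s['force'])
snap('side','s5');snap('top','t5')
a=cv2.imread('pics/s5.png')[300:480,180:400];b=cv2.imread('pics/t5.png')[220:400,50:270]
cv2.imwrite('pics/st5.png',cv2.resize(np.hstack([a,b]),None,fx=1.8,fy=1.8,interpolation=3))
```

```text
[0.4394651  0.37859035 0.0923905 ] [3.13737796 0.007313   0.23029934] [-0.9771552  -1.24704329 -4.38467486]
```

View pics/st5.png

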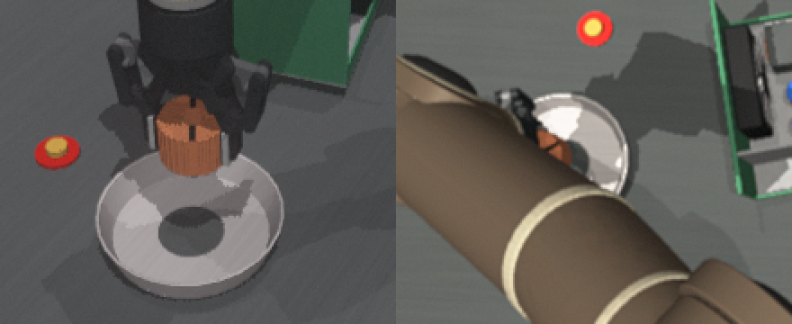

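Request:
move_arm --rows '[{"tx":0.03,"ty":0.08,"tz":-0.4,"ax":0,"ay":0,"az":0,"fingers":45},{"tx":0,"ty":0,"tz":-0.5,"ax":0,"ay":0,"az":0,"fingers":45},{"tx":0,"ty":0,"tz":-0.5,"ax":0,"ay":0,"az":0,"fingers":45},{"tx":0,"ty":0,"tz":-0.4,"ax":0,"ay":0,"az":0,"fingers":45},{"tx":0,"ty":0,"tz":-0.2,"ax":0,"ay":0,"az":0,"fingers":45}]'

```text
clock: 6.37
tool_pos: [0.444, 0.3849, 0.0182]
ee_rot: [-3.141, -0.002, 0.229]
force: [0.3, 0.4, -4.2]
gripper_width: 0.677
```

Request:
move_arm --rows '[{"tx":0,"ty":0,"tz":0,"ax":0,"ay":0,"az":0,"fingers":45},{"tx":0,"ty":0,"tz":-0.05,"ax":0,"ay":0,"az":0,"fingers":45},{"tx":0,"ty":0,"tz":-0.05,"ax":0,"ay":0,"az":0,"fingers":45}]'

```text
clock: 6.62
tool_pos: [0.4441, 0.3856, 0.0152]
ee_rot: [-3.14, -0.003, 0.23]
force: [0.4, -0.1, -4.8]
gripper_width: 0.681
```

Request:
move_arm --rows '[{"tx":0,"ty":0,"tz":-0.08,"ax":0,"ay":0,"az":0,"fingers":45},{"tx":0,"ty":0,"tz":-0.08,"ax":0,"ay":0,"az":0,"fingers":45},{"tx":0,"ty":0,"tz":-0.07,"ax":0,"ay":0,"az":0,"fingers":45}]'

```text
clock: 6.87
tool_pos: [0.4432, 0.3846, 0.0043]
ee_rot: [-3.141, -0.001, 0.23]
force: [0.1, -1.0, -5.0]
gripper_width: 0.676
```

Request:
move_arm --rows '[{"tx":0,"ty":0,"tz":-0.04,"ax":0,"ay":0,"az":0,"fingers":45},{"tx":0,"ty":0,"tz":0,"ax":0,"ay":0,"az":0,"fingers":45}]'

```text
clock: 7.03
tool_pos: [0.443, 0.3845, 0.0027]
ee_rot: [3.141, -0.0, 0.23]
force: [-1.1, -0.9, 0.4]
gripper_width: 0.681
```

Request:
move_arm --rows '[{"tx":0,"ty":0,"tz":-0.02,"ax":0,"ay":0,"az":0,"fingers":45},{"tx":0,"ty":0,"tz":0,"ax":0,"ay":0,"az":0,"fingers":62},{"tx":0,"ty":0,"tz":0,"ax":0,"ay":0,"az":0,"fingers":68},{"tx":0,"ty":0,"tz":0,"ax":0,"ay":0,"az":0,"fingers":74},{"tx":0,"ty":0,"tz":0,"ax":0,"ay":0,"az":0,"fingers":76}]' --grip_force 30

```text
clock: 7.45
tool_pos: [0.4431, 0.3848, 0.0018]
ee_rot: [-3.141, -0.0, 0.23]
force: [-0.3, -0.1, 0.0]
gripper_width: 0.887
```

Request:
move_arm --rows '[{"tx":0,"ty":0,"tz":0,"ax":0,"ay":0,"az":0,"fingers":76},{"tx":0,"ty":0,"tz":0.2,"ax":0,"ay":0,"az":0,"fingers":76},{"tx":0,"ty":0,"tz":0.4,"ax":0,"ay":0,"az":0,"fingers":76},{"tx":0,"ty":0,"tz":0.6,"ax":0,"ay":0,"az":0,"fingers":76},{"tx":0,"ty":0,"tz":0.8,"ax":0,"ay":0,"az":0,"fingers":76}]'

```text
clock: 7.87
tool_pos: [0.4419, 0.3836, 0.0813]
ee_rot: [3.14, 0.003, 0.23]
force: [0.6, 0.1, 0.4]
gripper_width: 0.891
```

Run:
```python
from h import *
s=r.sense();print(s['tool_pos'],s['ee_rot'],s['force'],s['gripper_width'])
snap('side','s6');snap('wrist','w6')
a=cv2.imread('pics/s6.png')[240:480,180:500];b=cv2.imread('pics/w6.png')[::2,::2]
cv2.imwrite('pics/st6.png',cv2.resize(np.hstack([a,b]),None,fx=1.25,fy=1.25,interpolation=3))
```

```text
[0.44190618 0.38355952 0.08133804] [3.14023771 0.00322447 0.23029154] [0.56152867 0.12119186 0.39654896] 0.8908346023786512
```

View pics/st6.png

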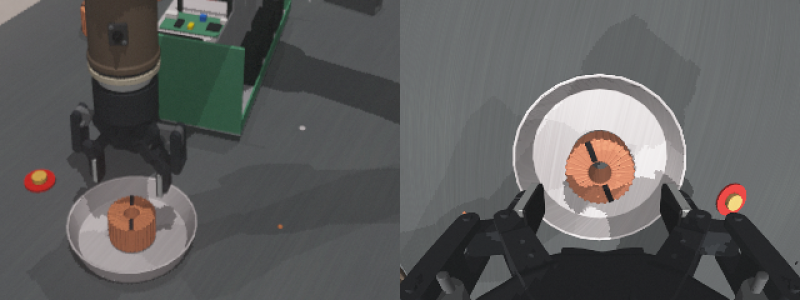

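Request:
move_arm --rows '[{"tx":0,"ty":0,"tz":0.9,"ax":0,"ay":0,"az":0,"fingers":76},{"tx":0,"ty":0,"tz":0.9,"ax":0,"ay":0,"az":-0.2,"fingers":70},{"tx":0,"ty":0,"tz":0.9,"ax":0,"ay":0,"az":-0.2,"fingers":60},{"tx":0.1,"ty":-0.3,"tz":0.9,"ax":0,"ay":0,"az":-0.2,"fingers":50},{"tx":0.2,"ty":-0.6,"tz":0.9,"ax":0,"ay":0,"az":-0.2,"fingers":40}]'

```text
clock: 8.38
tool_pos: [0.4527, 0.3523, 0.2623]
ee_rot: [-3.139, 0.001, -0.189]
force: [0.2, 0.2, -0.3]
gripper_width: 0.476
```

Request:
move_arm --rows '[{"tx":0.25,"ty":-0.8,"tz":0.4,"ax":0,"ay":0,"az":-0.2,"fingers":36},{"tx":0.25,"ty":-0.8,"tz":0.4,"ax":0,"ay":0,"az":-0.2,"fingers":36},{"tx":0.25,"ty":-0.8,"tz":0,"ax":0,"ay":0,"az":-0.2,"fingers":36},{"tx":0.25,"ty":-0.8,"tz":0,"ax":0,"ay":0,"az":-0.2,"fingers":36},{"tx":0.25,"ty":-0.8,"tz":0,"ax":0,"ay":0,"az":-0.2,"fingers":36}]'

```text
clock: 8.8
tool_pos: [0.5047, 0.1882, 0.2926]
ee_rot: [-3.141, -0.001, -0.718]
force: [0.9, 0.0, 0.2]
gripper_width: 0.423
```

Request:
move_arm --rows '[{"tx":0.25,"ty":-0.8,"tz":0,"ax":0,"ay":0,"az":-0.2,"fingers":36},{"tx":0.25,"ty":-0.8,"tz":0,"ax":0,"ay":0,"az":-0.2,"fingers":36},{"tx":0.25,"ty":-0.8,"tz":0,"ax":0,"ay":0,"az":-0.2,"fingers":36},{"tx":0.25,"ty":-0.8,"tz":0,"ax":0,"ay":0,"az":-0.2,"fingers":36},{"tx":0.25,"ty":-0.8,"tz":0,"ax":0,"ay":0,"az":-0.2,"fingers":36}]'

```text
clock: 9.22
tool_pos: [0.5546, 0.0282, 0.2921]
ee_rot: [-3.141, -0.0, -1.241]
force: [0.6, 0.5, -0.1]
gripper_width: 0.418
```

Run:
```python
from h import *
s=r.sense();print(s['tool_pos'],s['ee_rot'],s['joint_positions'])
print(c2w([.01,-.015,.1295]))
```

```text
[0.55459353 0.02821537 0.29213308] [-3.14112308e+00 -1.31833737e-04 -1.24103783e+00] [ 0.07122595  0.2603105  -0.25896484  1.67109283  0.07033649  1.21881742
 -1.44467102]
[ 0.57429306 -0.03478     0.1295    ]
```

Request:
move_arm --rows '[{"tx":0.25,"ty":-0.8,"tz":0,"ax":0,"ay":0,"az":-0.195,"fingers":36},{"tx":0.24,"ty":-0.77,"tz":-0.2,"ax":0,"ay":0,"az":0,"fingers":36},{"tx":0,"ty":0,"tz":-0.6,"ax":0,"ay":0,"az":0,"fingers":36},{"tx":0,"ty":0,"tz":-0.7,"ax":0,"ay":0,"az":0,"fingers":36},{"tx":0,"ty":0,"tz":-0.7,"ax":0,"ay":0,"az":0,"fingers":36}]'

```text
clock: 9.63
tool_pos: [0.5744, -0.0338, 0.2033]
ee_rot: [-3.14, -0.0, -1.34]
force: [-0.4, 0.7, -0.3]
gripper_width: 0.425
```

Request:
move_arm --rows '[{"tx":0,"ty":0,"tz":-0.3,"ax":0,"ay":0,"az":0,"fingers":36},{"tx":0,"ty":0,"tz":0,"ax":0,"ay":0,"az":0,"fingers":36}]'

```text
clock: 9.8
tool_pos: [0.5722, -0.033, 0.189]
ee_rot: [3.136, 0.001, -1.338]
force: [0.3, 0.0, 0.1]
gripper_width: 0.42
```

Run:
```python
from h import *
s=r.sense();print(s['tool_pos'],s['ee_rot'],s['force'])
c=r.get_calibration('wrist');snap('wrist','w7');np.save('pics/w7V.npy',c['view']);V=c['view']
print([wproj(V,c2w([x,-.015,.1295])).round(1) for x in(-.035,.01,.055)], wproj(V,s['tool_pos']))
```

```text
[ 0.57220597 -0.03296465  0.18898495] [ 3.13632078e+00  1.45142049e-03 -1.33787012e+00] [0.30511468 0.02965309 0.13798286]
[array([327.9, 326.5]), array([328.7, 257.6]), array([329.5, 179.1])] [325.09422967 305.67632309]
```

View pics/w7.png

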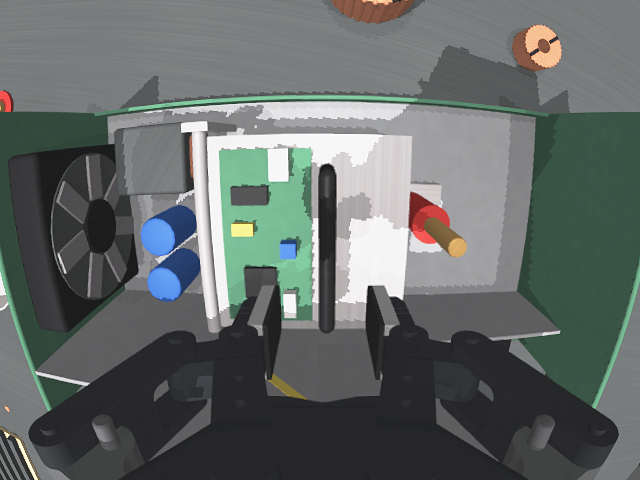

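Request:
move_arm --rows '[{"tx":0.05,"ty":-0.04,"tz":-0.3,"ax":0,"ay":0,"az":0,"fingers":36},{"tx":0,"ty":0,"tz":-0.5,"ax":0,"ay":0,"az":0,"fingers":36},{"tx":0,"ty":0,"tz":-0.5,"ax":0,"ay":0,"az":0,"fingers":36},{"tx":0,"ty":0,"tz":-0.4,"ax":0,"ay":0,"az":0,"fingers":36},{"tx":0,"ty":0,"tz":-0.2,"ax":0,"ay":0,"az":0,"fingers":36}]'

```text
clock: 10.27
tool_pos: [0.5763, -0.0346, 0.1149]
ee_rot: [-3.142, -0.0, -1.338]
force: [-0.6, -0.6, -0.6]
gripper_width: 0.421
```

Request:
move_arm --rows '[{"tx":0,"ty":0,"tz":0,"ax":0,"ay":0,"az":0,"fingers":36},{"tx":0,"ty":0,"tz":0,"ax":0,"ay":0,"az":0,"fingers":36}]'

```text
clock: 10.43
tool_pos: [0.5768, -0.0346, 0.1166]
ee_rot: [-3.141, -0.0, -1.338]
force: [-0.1, -0.0, 0.6]
gripper_width: 0.424
```

Run:
```python
from h import *
s=r.sense();print(s['tool_pos'],s['ee_rot'],s['force'])
snap('wrist','w8')
```

```text
[ 0.57682271 -0.03457099  0.11657319] [-3.14058813e+00 -2.67758302e-04 -1.33810727e+00] [-0.05695074 -0.00489301  0.55535348]
```

View pics/w8.png

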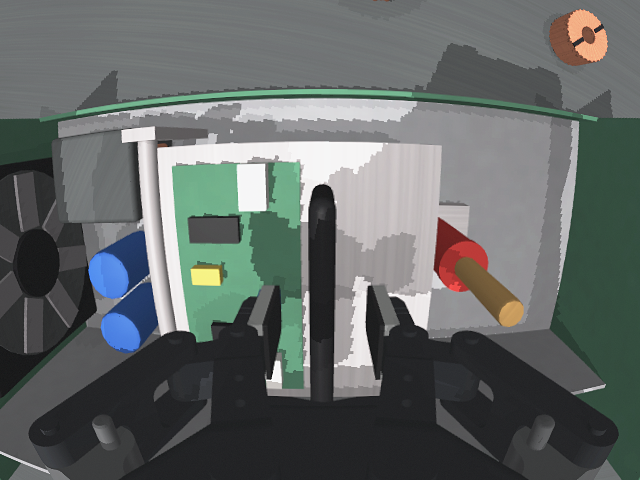

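Request:
move_arm --rows '[{"tx":0,"ty":0,"tz":-0.1,"ax":0,"ay":0,"az":0,"fingers":36},{"tx":0,"ty":0,"tz":0,"ax":0,"ay":0,"az":0,"fingers":20},{"tx":0,"ty":0,"tz":0,"ax":0,"ay":0,"az":0,"fingers":5},{"tx":0,"ty":0,"tz":0,"ax":0,"ay":0,"az":0,"fingers":2},{"tx":0,"ty":0,"tz":0,"ax":0,"ay":0,"az":0,"fingers":2}]' --grip_force 40

```text
clock: 10.9
tool_pos: [0.5762, -0.0341, 0.1123]
ee_rot: [-3.141, 0.0, -1.338]
force: [-2.0, 1.5, 3.7]
gripper_width: 0.104
```

Request:
move_arm --rows '[{"tx":0,"ty":0,"tz":0,"ax":0,"ay":0,"az":0,"fingers":2},{"tx":0,"ty":0,"tz":0,"ax":0,"ay":0,"az":0,"fingers":2},{"tx":0,"ty":0,"tz":0,"ax":0,"ay":0,"az":0,"fingers":2}]'

```text
clock: 11.15
tool_pos: [0.5762, -0.0341, 0.1123]
ee_rot: [-3.141, 0.0, -1.338]
force: [-2.2, 3.0, 5.2]
gripper_width: 0.096
```

Run:
```python
from h import *
s=r.sense();print(s['tool_pos'],s['ee_rot'],s['force'],s['moment'],s['gripper_width'])
p=s['tool_pos']+np.array([0,0,.019]);print('pinch chassis',w2c(p))
```

```text
[ 0.57624613 -0.03411314  0.11230576] [-3.14111131e+00  3.13094930e-04 -1.33785575e+00] [-2.22439622  2.98292416  5.159969  ] [ 0.53424405  0.46340965 -0.06484098] 0.09610161535352317
pinch chassis [ 0.01205328 -0.01479208  0.13130576]
```

Run:
```python
from h import *
def tcp(a,t):
    y=.07-.085*np.cos(a)+.0395*np.sin(a);z=.09+.085*np.sin(a)+.0395*np.cos(a)
    # tool z down tilted: hand toward +y: dir tip = (-sin t,-cos t)
    return np.array([y-.0172*np.sin(t),z-.0172*np.cos(t)])
A=np.radians([0,3,8,13,18,23,28,33,38,43,47]);
for a,b in zip(A[:-1],A[1:]):
    d=tcp(b,b/2)-tcp(a,a/2);w=CR@np.array([0,d[0]])
    rot=-np.degrees((b-a)/2)/30*np.array([np.cos(TH),np.sin(TH)])
    print(np.degrees(b).round(),'tx ty tz',(w/.04).round(3),round(d[1]/.04,3),'ax ay',rot.round(3))
```

```text
3.0 tx ty tz [-0.01   0.042] 0.11 ax ay [-0.049 -0.011]
8.0 tx ty tz [-0.019  0.083] 0.177 ax ay [-0.081 -0.019]
13.0 tx ty tz [-0.023  0.097] 0.168 ax ay [-0.081 -0.019]
18.0 tx ty tz [-0.026  0.111] 0.158 ax ay [-0.081 -0.019]
23.0 tx ty tz [-0.029  0.124] 0.147 ax ay [-0.081 -0.019]
28.0 tx ty tz [-0.031  0.136] 0.134 ax ay [-0.081 -0.019]
33.0 tx ty tz [-0.034  0.146] 0.121 ax ay [-0.081 -0.019]
38.0 tx ty tz [-0.036  0.156] 0.107 ax ay [-0.081 -0.019]
43.0 tx ty tz [-0.038  0.164] 0.092 ax ay [-0.081 -0.019]
47.0 tx ty tz [-0.032  0.136] 0.062 ax ay [-0.065 -0.015]
```

Request:
move_arm --rows '[{"tx":-0.01,"ty":0.042,"tz":0.11,"ax":-0.049,"ay":-0.011,"az":0,"fingers":2},{"tx":-0.019,"ty":0.083,"tz":0.177,"ax":-0.081,"ay":-0.019,"az":0,"fingers":2},{"tx":-0.023,"ty":0.097,"tz":0.168,"ax":-0.081,"ay":-0.019,"az":0,"fingers":2}]'

```text
clock: 11.4
tool_pos: [0.5744, -0.0264, 0.1294]
ee_rot: [3.141, -0.115, -1.339]
force: [3.4, 0.7, -7.7]
gripper_width: 0.093
```

```bash
cat > ang.py <<'E'
from h import *
from scipy.spatial.transform import Rotation as Ro
def est():
    s=r.sense();R=Ro.from_euler('xyz',s['ee_rot']).as_matrix()
    b=w2c(s['tool_pos']-R[:,2]*.0172);v=b[1:]-[.07,.09]
    a0=np.arctan2(.0395,.085);a=np.arctan2(v[1],-v[0])-a0
    print('bar chassis',b.round(4),'rad',np.hypot(*v).round(4),'(.0937) angle',np.degrees(a).round(2),'tooltilt',np.degrees(np.arccos(-R[2,2])).round(1));print(s['force'].round(1),s['moment'].round(2),s['gripper_width'],s['joint_positions'].round(2),s['clock'])
E
python3 -c "
from ang import *
est();snap('wrist','w9')"
```

```text
bar chassis [ 0.012  -0.0049  0.1464] rad 0.0938 (.0937) angle 12.07 tooltilt 6.6
[ 3.4  0.7 -7.7] [ 0.33 -0.53  0.01] 0.0934763016634422 [ 0.01  0.43 -0.15  1.85  0.23  0.87 -1.62] 11.4
```

View pics/w9.png

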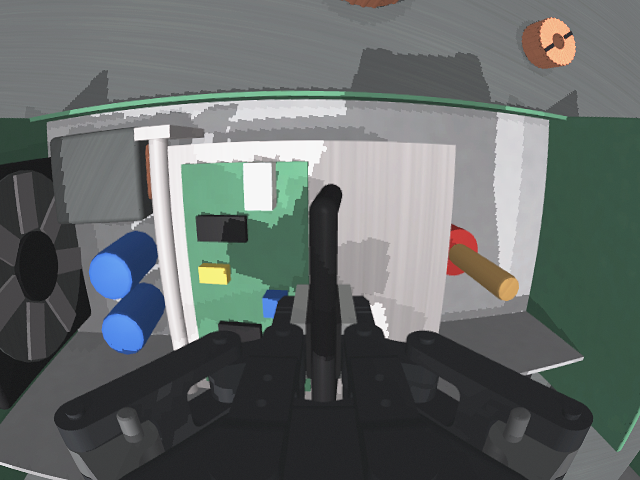

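Request:
move_arm --rows '[{"tx":-0.026,"ty":0.111,"tz":0.158,"ax":-0.081,"ay":-0.019,"az":0,"fingers":2},{"tx":-0.029,"ty":0.124,"tz":0.147,"ax":-0.081,"ay":-0.019,"az":0,"fingers":2},{"tx":-0.031,"ty":0.136,"tz":0.134,"ax":-0.081,"ay":-0.019,"az":0,"fingers":2},{"tx":-0.034,"ty":0.146,"tz":0.121,"ax":-0.081,"ay":-0.019,"az":0,"fingers":2}]'

```text
clock: 11.78
tool_pos: [0.5698, -0.0066, 0.1525]
ee_rot: [3.141, -0.291, -1.339]
force: [2.2, -2.6, -4.9]
gripper_width: 0.098
```

```bash
python3 -c "
from ang import *
est()"
```

```text
bar chassis [0.012  0.0184 0.169 ] rad 0.0944 (.0937) angle 31.92 tooltilt 16.7
[ 2.2 -2.6 -4.9] [-0.06 -0.37  0.1 ] 0.09778295960751504 [-0.18  0.4  -0.09  1.87  0.41  0.93 -1.86] 11.7833
```

Request:
move_arm --rows '[{"tx":-0.036,"ty":0.156,"tz":0.107,"ax":-0.081,"ay":-0.019,"az":0,"fingers":2},{"tx":-0.038,"ty":0.164,"tz":0.092,"ax":-0.081,"ay":-0.019,"az":0,"fingers":2},{"tx":-0.032,"ty":0.136,"tz":0.062,"ax":-0.065,"ay":-0.015,"az":0,"fingers":2},{"tx":0,"ty":0,"tz":0,"ax":0,"ay":0,"az":0,"fingers":2},{"tx":0,"ty":0,"tz":0,"ax":0,"ay":0,"az":0,"fingers":2}]'

```text
clock: 12.2
tool_pos: [0.5656, 0.0114, 0.1638]
ee_rot: [3.14, -0.413, -1.338]
force: [2.1, -5.0, 2.2]
gripper_width: 0.098
```

```bash
python3 -c "
from ang import *
est();np.save('pics/w10V.npy',r.get_calibration('wrist')['view']);snap('wrist','w10');snap('top','t10');snap('side','s10')
a=cv2.imread('pics/t10.png')[160:350,200:460];cv2.imwrite('pics/t10c.png',cv2.resize(a,None,fx=3,fy=3,interpolation=3))
a=cv2.imread('pics/s10.png')[150:350,220:440];cv2.imwrite('pics/s10c.png',cv2.resize(a,None,fx=3,fy=3,interpolation=3))
"
```

```text
bar chassis [0.0119 0.0388 0.1796] rad 0.0948 (.0937) angle 45.88 tooltilt 23.7
[ 2.1 -5.   2.2] [-1.01 -0.25  0.03] 0.09782677678693229 [-0.31  0.4  -0.07  1.87  0.52  1.   -2.02] 12.2
```

View pics/w10.png

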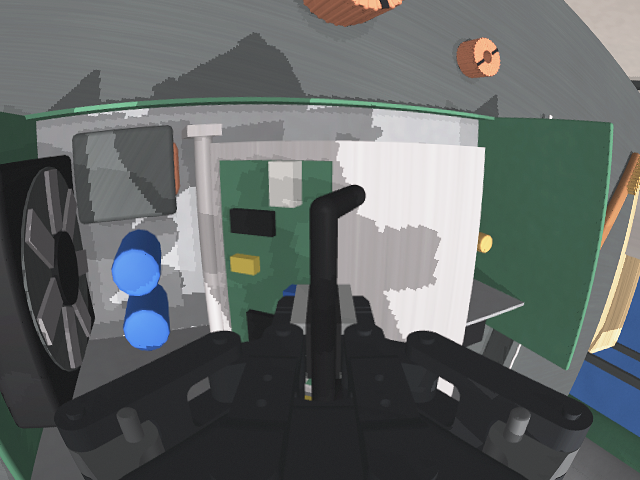

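View pics/t10c.png

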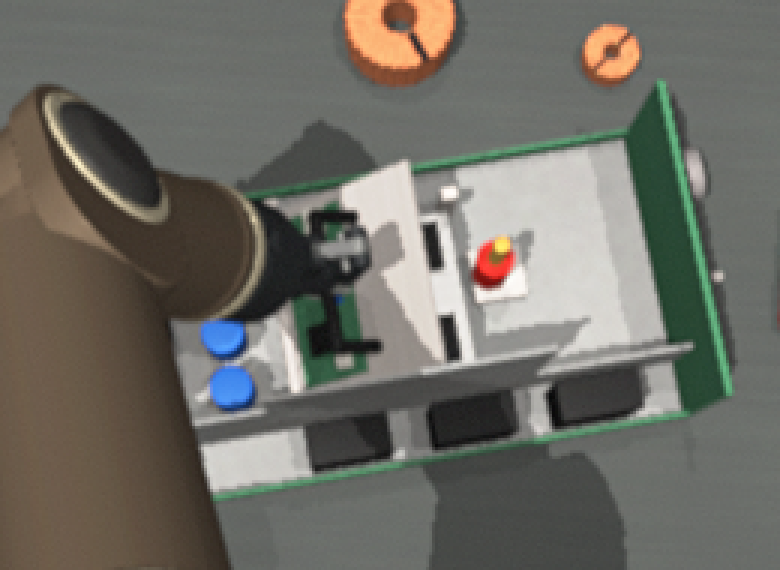

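View pics/s10c.png

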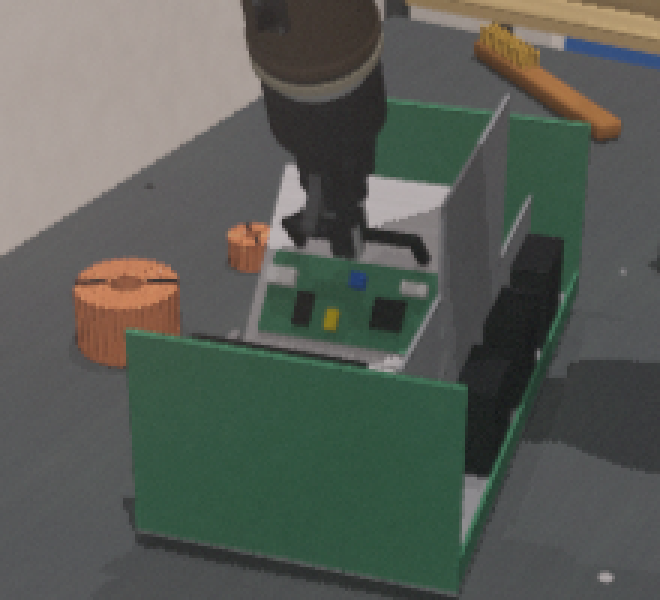

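```bash
cat > est2.py <<'E'
from ang import *
from scipy.optimize import least_squares
def solve(pf,uv,L=.14,t=0.0):
    def f(p):
        x,a=p;y=.07-L*np.cos(a)+t*np.sin(a);z=.09+L*np.sin(a)+t*np.cos(a)
        return pf(c2w([x,y,z]))-uv
    s=least_squares(f,[.03,.8]);return s.x[0].round(4),np.degrees(s.x[1]).round(2),s.cost.round(3)
E
python3 - <<'E'
from est2 import *
V7=np.load('pics/w10V.npy')
T=lambda p:proj('top',p);S=lambda p:proj('side',p);W=lambda p:wproj(V7,p)
for n,f,uv in[('topR',T,(336.7,214)),('topL',T,(346.7,280)),('sideR',S,(315.7,205)),('sideL',S,(369,211.7)),('wR',W,(485,148)),('wL',W,(463,340))]: print(n,solve(f,np.array(uv)),solve(f,np.array(uv),t=.003))
# line re-fit from w2,w4 via fixed cam-in-tool
s=r.sense()
def TM(p,e):
    M=np.eye(4);M[:3,:3]=Ro.from_euler('xyz',e).as_matrix();M[:3,3]=p;return M
CinT=np.linalg.inv(TM(s['tool_pos'],s['ee_rot']))@np.linalg.inv(r.get_calibration('wrist')['view'])
print(CinT.round(4))
np.save('pics/CinT.npy',CinT)
views={'w1':np.load('pics/w1V.npy'),'w2':np.linalg.inv(TM([.59834,-.1055,.15823],[-3.14059,.00343,.20793])@CinT),'w4':np.linalg.inv(TM([.6009,-.09867,.13047],[-3.14139,.00006,.22997])@CinT),'w3':np.linalg.inv(TM([.60322,-.09838,.09033],[3.14141,-.0009,.23055])@CinT)}
for k,V in views.items():
    im=np.load(f'pics/{k}.npy').astype(int)
    m=(im[...,0]-im[...,2]>50)&(im[...,1]-im[...,2]>40)&(abs(im[...,0]-im[...,1])<60);m[240:]=0;m[:,262 if k=='w1' else 180:]=0
    if k=='w1': m[:,:215]=0
    vs,us=np.nonzero(m)
    for X in(-.0655,-.064):
        P=[]
        for u,v in zip(us,vs):
            o,d=wray(V,u,v);oc=w2c(o);dc=w2c(o+d)-oc;P.append((oc+(X-oc[0])/dc[0]*dc)[1:])
        P=np.array(P);c=P.mean(0);_,_,vt=np.linalg.svd(P-c);d=vt[0]*np.sign(vt[0][1]);h=np.array([.07,.09]);q=(P-h)@d;cc=c-h
        print(k,len(us),X,'slope',np.degrees(np.arctan2(d[1],-d[0])).round(2),'via hinge',np.degrees(np.arctan2(cc[1],-cc[0])).round(2),q.min().round(3),q.max().round(3))
E
```

```text
topR (np.float64(0.0792), np.float64(43.87), np.float64(0.0)) (np.float64(0.0792), np.float64(42.66), np.float64(0.0))
topL (np.float64(-0.0552), np.float64(46.67), np.float64(0.0)) (np.float64(-0.0552), np.float64(45.45), np.float64(0.0))
sideR (np.float64(0.0774), np.float64(42.99), np.float64(0.0)) (np.float64(0.0774), np.float64(41.73), np.float64(0.0))
sideL (np.float64(-0.0422), np.float64(44.78), np.float64(0.0)) (np.float64(-0.0422), np.float64(43.51), np.float64(0.0))
wR (np.float64(0.0801), np.float64(43.23), np.float64(0.0)) (np.float64(0.0801), np.float64(41.86), np.float64(0.0))
wL (np.float64(-0.0094), np.float64(44.22), np.float64(0.0)) (np.float64(-0.0097), np.float64(42.82), np.float64(0.0))
[[ 1.000e+00  1.100e-03 -0.000e+00 -7.000e-04]
 [-1.000e-03  9.633e-01  2.683e-01 -6.880e-02]
 [ 3.000e-04 -2.683e-01  9.633e-01 -1.433e-01]
 [ 0.000e+00  0.000e+00  0.000e+00  1.000e+00]]
w1 383 -0.0655 slope 47.12 via hinge 44.36 0.021 0.144
w1 383 -0.064 slope 47.12 via hinge 46.78 0.028 0.148
w2 2289 -0.0655 slope 47.19 via hinge 47.5 0.032 0.149
w2 2289 -0.064 slope 47.19 via hinge 48.23 0.036 0.151
w4 3634 -0.0655 slope 47.23 via hinge 47.56 0.033 0.15
w4 3634 -0.064 slope 47.23 via hinge 48.13 0.036 0.15
w3 1880 -0.0655 slope 47.47 via hinge 47.81 0.034 0.093
w3 1880 -0.064 slope 47.47 via hinge 48.28 0.036 0.094
```

Run:
```python
from est2 import *
V=np.load('pics/w10V.npy')
im=cv2.imread('pics/w10.png');c0=(300,120);f=4
c=cv2.resize(im[c0[1]:c0[1]+150,c0[0]:c0[0]+200],None,fx=f,fy=f,interpolation=cv2.INTER_NEAREST)
def P(x,y,z,a):
    a=np.radians(a);Y=.07+y*np.cos(a)+z*np.sin(a);Z=.09-y*np.sin(a)+z*np.cos(a)
    return (wproj(V,c2w([x,Y,Z]))-c0+.5)*f
for a,col in((43,(0,0,255)),(45,(0,200,0)),(47,(255,0,0))):
    for L in([(.02,-.14,.0015),(.079,-.14,.0015)],[(.079,-.14,.0015),(.079,-.06,.0015)],[(.03,-.085,.0445),(.055,-.085,.0445)],[(.055,-.085,.0395),(.055,-.085,.0015)]):
        p=[P(*q,a) for q in L];cv2.line(c,*[tuple(map(int,q)) for q in p],col,1)
cv2.imwrite('pics/ov10.png',c)
```

```text
(no output)
```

View pics/ov10.png

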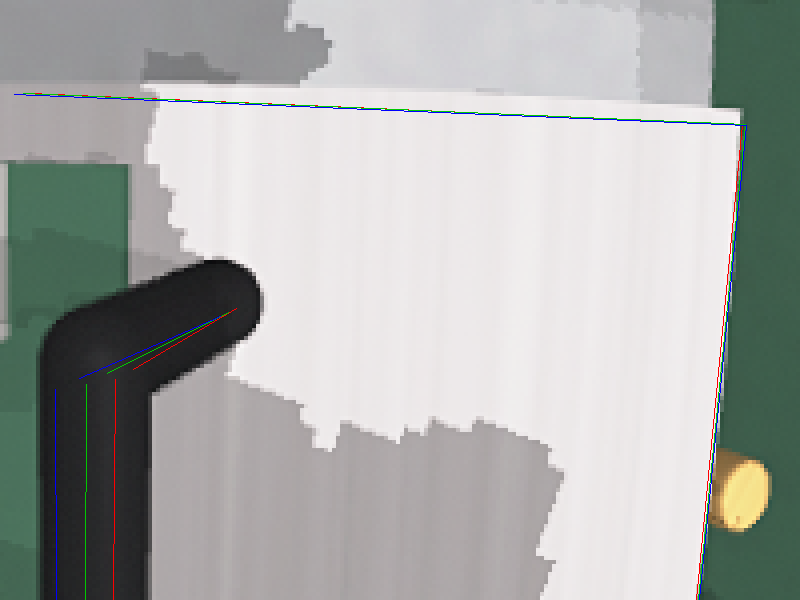

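Run:
```python
from est2 import *
V=np.load('pics/w10V.npy');V7=np.load('pics/w7V.npy')
def P(V,x,y,z,a):
    a=np.radians(a);Y=.07+y*np.cos(a)+z*np.sin(a);Z=.09-y*np.sin(a)+z*np.cos(a)
    return wproj(V,c2w([x,Y,Z]))
for a in range(42,50): print(a,P(V,.045,-.085,.0395,a).round(1),'edge',P(V,.04,-.14,.0015,a).round(1),P(V,.0795,-.14,.0015,a).round(1),'hinge',P(V,.04,0,.0,a).round(1))
print('w7 shut: bar',P(V7,.04,-.085,.0395,0),'edge',P(V7,.06,-.14,.0015,0),'stud',wproj(V7,c2w([.0215,-.0855,.146])))
s7=[.57220597,-.03296465,.18898495];print()
```

```text
42 [335.5 237.9] edge [477.5 238.6] [484.6 149.2] hinge [208.3 215.8]
43 [332.5 238.8] edge [477.8 239.9] [485.1 149.3] hinge [208.3 215.8]
44 [329.4 239.6] edge [478.1 241.3] [485.6 149.4] hinge [208.3 215.8]
45 [326.2 240.4] edge [478.3 242.8] [485.9 149.5] hinge [208.3 215.8]
46 [322.9 241.3] edge [478.3 244.2] [486.1 149.5] hinge [208.3 215.8]
47 [319.4 242.1] edge [478.3 245.7] [486.3 149.6] hinge [208.3 215.8]
48 [315.9 242.9] edge [478.2 247.3] [486.3 149.7] hinge [208.3 215.8]
49 [312.2 243.8] edge [477.9 248.8] [486.3 149.7] hinge [208.3 215.8]
w7 shut: bar [329.20766854 206.04539243] edge [412.37340368 166.74609771] stud [458.08480768 247.27993378]
```

Request:
move_arm --rows '[{"tx":-0.016,"ty":0.068,"tz":0.027,"ax":-0.032,"ay":-0.007,"az":0,"fingers":2},{"tx":0,"ty":0,"tz":0,"ax":0,"ay":0,"az":0,"fingers":2},{"tx":0,"ty":0,"tz":0,"ax":0,"ay":0,"az":0,"fingers":2},{"tx":0,"ty":0,"tz":0,"ax":0,"ay":0,"az":0,"fingers":2}]'

```text
clock: 12.68
tool_pos: [0.5651, 0.0133, 0.1647]
ee_rot: [3.14, -0.43, -1.34]
force: [1.6, -5.1, 2.8]
gripper_width: 0.094
```

Run:
```python
from est2 import *
est();V=r.get_calibration('wrist')['view'];snap('wrist','w11');snap('side','s11');snap('top','t11')
def P(V,x,y,z,a):
    a=np.radians(a);Y=.07+y*np.cos(a)+z*np.sin(a);Z=.09-y*np.sin(a)+z*np.cos(a)
    return wproj(V,c2w([x,Y,Z]))
for a in range(44,51): print(a,P(V,.045,-.085,.0395,a).round(1))
im=np.load('pics/w11.npy').astype(int).sum(2)
for v in(230,240,250):
    row=im[v];print(v,[int(x) for x in row[295:350]])
a=cv2.imread('pics/s11.png')[180:290,290:400];b=cv2.imread('pics/w11.png')[120:230+10,200:420]
cv2.imwrite('pics/s11c.png',cv2.resize(a,None,fx=5,fy=5,interpolation=2))
```

```text
bar chassis [0.0119 0.0411 0.1804] rad 0.0949 (.0937) angle 47.34 tooltilt 24.6
[ 1.6 -5.1  2.8] [-0.97 -0.33  0.06] 0.0942390611620159 [-0.32  0.4  -0.06  1.87  0.54  1.01 -2.04] 12.6833
44 [333.8 238.4]
45 [330.7 239.2]
46 [327.5 240. ]
47 [324.2 240.9]
48 [320.7 241.7]
49 [317.2 242.5]
50 [313.5 243.4]
230 [280, 284, 283, 285, 284, 283, 282, 280, 287, 284, 284, 283, 286, 292, 180, 105, 89, 100, 100, 107, 105, 111, 108, 118, 116, 117, 123, 124, 122, 127, 131, 138, 139, 144, 135, 129, 120, 118, 117, 117, 100, 118, 240, 538, 516, 511, 514, 514, 516, 514, 517, 521, 524, 519, 514]
240 [262, 280, 280, 279, 279, 280, 282, 278, 284, 279, 281, 281, 285, 293, 181, 100, 90, 99, 106, 102, 107, 113, 111, 111, 115, 120, 120, 120, 124, 125, 130, 139, 140, 135, 133, 125, 121, 120, 120, 115, 103, 116, 239, 531, 514, 512, 515, 513, 511, 514, 516, 517, 523, 521, 513]
250 [285, 283, 284, 283, 282, 282, 285, 285, 283, 283, 285, 286, 287, 292, 181, 101, 88, 102, 106, 108, 103, 111, 107, 113, 115, 117, 120, 117, 128, 123, 133, 137, 135, 133, 130, 126, 123, 117, 116, 112, 101, 156, 328, 526, 511, 512, 515, 517, 517, 514, 517, 521, 521, 516, 512]
```

View pics/s11c.png

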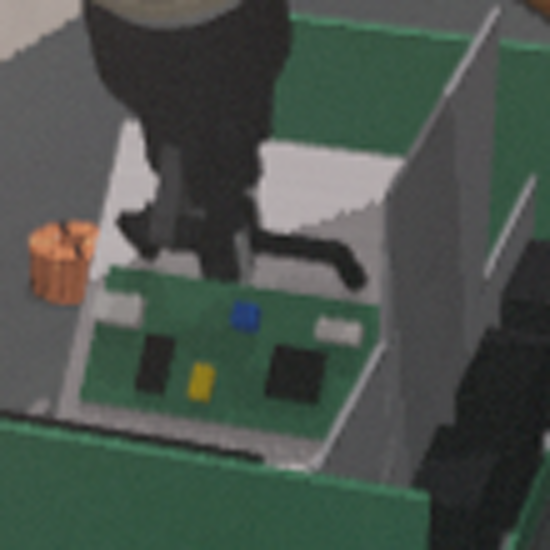

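View pics/w11.png

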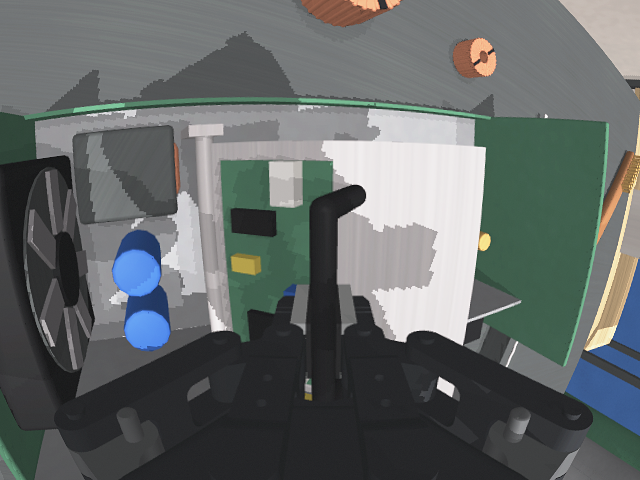

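Run:
```python
from est2 import *
for n in('top','side'):
    print(n,'shut corner R',proj(n,c2w([.079,-.07,.0915])),'L',proj(n,c2w([-.059,-.07,.0915])))
def e(x,a,t=.0015,L=.14):
    a=np.radians(a);return c2w([x,.07-L*np.cos(a)+t*np.sin(a),.09+L*np.sin(a)+t*np.cos(a)])
for a in(44,46,48): print(a,[proj(n,e(x,a)).round(1) for n in('top','side') for x in(.079,-.059)])
ims=[]
for f,(u,v) in(('top0',(330,195)),('t11',(310,195)),('s11',(300,185))):
    a=cv2.imread(f'pics/{f}.png')[v:v+90,u:u+80];ims.append(cv2.resize(a,None,fx=3.3,fy=3.3,interpolation=cv2.INTER_NEAREST))
cv2.imwrite('pics/c11.png',np.hstack(ims))
```

```text
top shut corner R [352.96950546 221.60444255] L [365.01206984 284.15208298]
side shut corner R [320.67688189 235.39672074] L [379.23861021 244.4254159 ]
44 [array([336.1, 214. ]), array([348.8, 281.8]), array([314.6, 204.2]), array([376.8, 212.8])]
46 [array([334.4, 213.9]), array([347.1, 281.9]), array([314. , 203.4]), array([376.5, 212.1])]
48 [array([332.7, 213.8]), array([345.4, 282. ]), array([313.5, 202.7]), array([376.1, 211.3])]
```

View pics/c11.png

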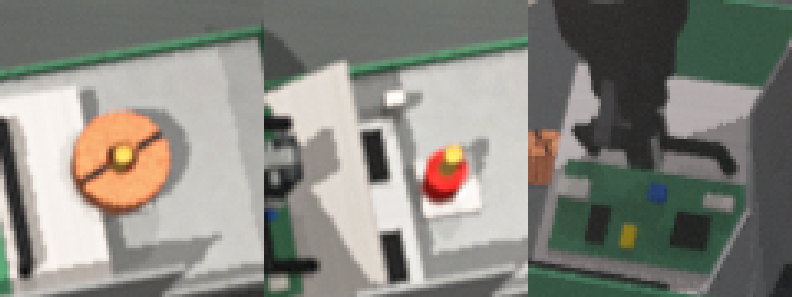

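Request:
move_arm --rows '[{"tx":-0.004,"ty":0.017,"tz":0.006,"ax":0,"ay":0,"az":0,"fingers":2},{"tx":0,"ty":0,"tz":0,"ax":0,"ay":0,"az":0,"fingers":2},{"tx":0,"ty":0,"tz":0,"ax":0,"ay":0,"az":0,"fingers":2},{"tx":0,"ty":0,"tz":0,"ax":0,"ay":0,"az":0,"fingers":2},{"tx":0,"ty":0,"tz":0,"ax":0,"ay":0,"az":0,"fingers":2}]'

```text
clock: 13.25
tool_pos: [0.565, 0.0139, 0.1649]
ee_rot: [3.14, -0.43, -1.34]
force: [1.6, -6.1, 2.4]
gripper_width: 0.1
```

Run:
```python
from est2 import *
est();snap('side','s12')
```

```text
bar chassis [0.0119 0.0417 0.1805] rad 0.0948 (.0937) angle 47.69 tooltilt 24.6
[ 1.6 -6.1  2.4] [-1.03 -0.42  0.1 ] 0.09968320410403719 [-0.32  0.4  -0.06  1.87  0.54  1.01 -2.05] 13.25
```

View pics/s12.png

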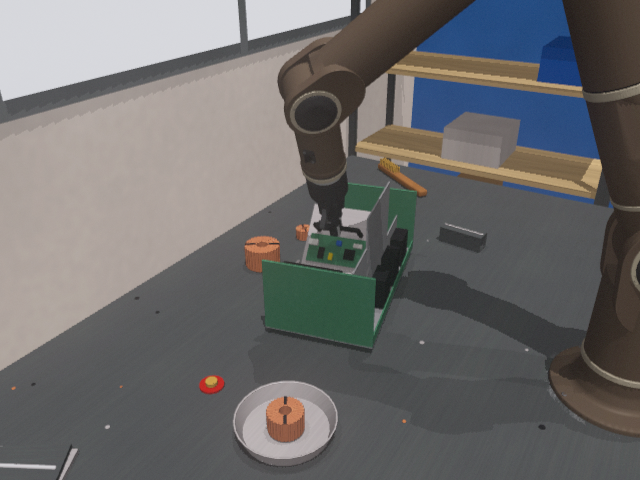

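The choke stands flat in the dish at (285,418). The carrier is held raised in the gripper and the bystanders have not moved. I'm handing in.

```bash
python3 -c "
from rig import r
print(r.job_done())"
```

```text
the job is handed in; nothing more can be done
None
```

I slid the choke up off its stud and set it down flat near the middle of the parts dish, letting go only once it rested on the floor. I then gripped the carrier's bar handle, swung the carrier up to the yellow line and handed in at about 13.3 s, still holding it.

**Line slope:** four wrist pictures gave 47.1–47.5°.

**Carrier angle:**
- **Final pose:** the arm's pose gave 47.7°, or about 47.1° after allowing for a small frame offset.
- **Before the last 0.4° nudge:** the wrist view of the handle gave 46.8–47.3°. The top-view corners gave about 45.8° and 48°, mean 46.9°, so they agree only to about 1°.
- **Side view:** when the arm's pose read 45.9°, the side-view corners gave only 42–44°. I did not reconcile this, and put it down to coarse pixels and camera offset.
- **Not checked directly:** once the carrier was up, no camera showed the line and the tray edge together, so the match rests on the two separate measurements.

**Forces and surroundings:** the highest force I read was about 9 N. The last side picture shows the choke in the dish and the clamp disc and tube coupon in their places. The screwdriver was not visible there, but nothing went near it.

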